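Square up the board blanks and index the turret stop

ROBOT

A 7-joint arm with a two-finger parallel gripper is mounted at the origin on the work surface. World frame = base frame: x ahead of the robot, y to its left, z up, the work surface at z = 0. Lengths are in m, angles in rad, forces in N, time in s.
With the tool pointing down it reaches from about 0.425 to 0.875 m from the base axis. Payload 4.7 kg.
Tool frame: the origin (TCP) lies midway between the tips of the shut fingers; the grasp point (between the pads) lies 19 mm behind it; z points along the fingers, y is the direction in which the jaws open and shut (so a half turn about z gives the same grasp; the last joint's range is limited). The gripper opens to 87 mm and grips with 3 to 60 N. Pads are 19 mm wide; open, the fingers measure 117 mm over their backs; the gripper's body (75 mm by 190 mm) begins 51 mm behind the grasp point.
Start: joints at [-1.123, 0.321, -0.07, 1.45, 0.023, 1.371, -0.057], TCP at [0.273, 0.59, 0.223] pointing down, gripper open.
Joint ranges: [-2.86, 2.86], [-0.3, 2.09], [-1.38, 1.24], [0.06, 2.45], [-1.56, 4.7], [0.09, 2.05], [-2.69, 2.69]. Speed limits (rad/s): [2.57, 2.57, 3.14, 3.14, 3.14, 3.14, 3.14].

INTERFACE

Orientations are given as a unit quaternion [w, x, y, z].
In Python, from station import r gives the robot as it stands. The module is installed in compiled form; this text tells all that it offers. Calls block until the motion is done:
- r.move_pose(position, orientation): joint-space move of the TCP to a pose.
- r.move_straight(position, attitude=None, vel=0.15, force_limit=None): straight line of the TCP; attitude=None keeps the orientation; vel is the mean speed in m/s. With force_limit (N) it stops when the force on the tool has changed by that much, and returns True; else False.
- r.move_joints(angles): joint-space move.
- r.gripper_to(opening, strength=None): finger opening in m; strength is the grip in N (None keeps the last); returns when the fingers have stopped.
- r.dwell(seconds).
- r.solve_ik(position, orientation): joint angles nearest the present ones, or None.
- r.capture(name): name is "scene" or "top"; returns (picture, depth): 400x640x3 uint8, blue, green, red; 400x640 float32, m along the optical axis (not along the pixel's ray), 0 where there is no reading.
- r.camera_info(name): a dict with "fx", "fy", "cx", "cy" (pixels), "pose" (4x4, takes a point from camera to world coordinates). Camera axes: x right, y up, looking along -z (the intrinsics and any distortion apply to the point x, -y, -z); pixel columns grow to the right and rows downward; lengths in m; the calibration is good to about 2 mm. A picture is of the moment at which its call begins. camera_info takes no time and is no camera call.
A pose or a line that the arm cannot do raises r.PlanningError and nothing moves.
- r.sign_off(): hands the job in, once; it reports no verdict.
Readings, each from a call of its own:
- r.get_time(): time.
- r.get_joint_positions(): joint angles.
- r.get_dq(): joint speeds.
- r.get_effort(): joint torques, N m.
- r.get_ee_pos(): TCP position.
- r.get_orientation(): TCP orientation.
- r.get_wrist_force(): force on the tool from outside, world axes, zero at the start.
- r.get_torque(): the same for the moment, N m.
- r.get_gripper_width(): finger opening in m.
Only numpy, scipy, OpenCV 4.12 (cv2) and the standard library are available. Lean on these libraries where they do the work, as an engineer would, in place of code of your own. Each camera call takes 0.05 s, during which the arm holds its last target.

TASK

Set up the cutting jig: tap the free edges of the stack of four brown board blanks until all four lie square and flush against the long fence and the end stop of the corner tray, still stacked. Then take the bar knob of the turret stop, turn it back anticlockwise to its home stop and from there count three clicks clockwise, to the third stop, never running on to the fourth. Finish while holding the knob gripped at that third stop, and leave everything else on the table where it is.

Things in the scene. Friction and masses are not known exactly. Their poses are not given: they have to be found in the camera images.
- tray: Fixed aluminium tray; origin on the table under the centre of the squared stack. Bed 18 mm high, x -32..+32, y -52..+52 mm, open at -x and -y. Fence along y, 142 long, inner face x = +45; end stop, 30 wide about x = 0, inner face y = +65; both 56 high, 12 thick. A squared blank (x -45..45, y -65..65) overhangs the bed by 13 mm: at -x and -y fingers can go down beside it to near the table.
- head: Turret stop screwed to the table: grey block 135 x 135 x 29 mm, origin at the centre of its underside, on the knob's upright axis. A small steel index finger (10 x 6 x 12 mm, on top) stands at the middle of its -x edge.
- knob (a joint): Angle of the indexing knob, rad: 0 at the home stop (its bar then lies along the head's x), growing clockwise seen from above. Spring detents (clicks) lie 25 degrees (0.436 rad) apart: home, then first to fifth stop (third stop = 1.309). Turning takes up to about 0.2 N m between detents, and the knob drops by itself into the nearest one. A hard end stop lies 0.03 rad behind home. At the start it rests at the first or the second stop.
- knob_grip (a point): Point to grip the knob at, on its axis 66 mm above the table: the knob's black bar is 50 mm long (its own x), 14 mm thick (its own y), from 40 to 84 mm above the table, on a round aluminium disc (80 mm across, top 42 mm above the table) with six radial stop screws, each a little longer than the one before. At home the shortest screw faces the index finger, at the n-th stop the n-th next screw.
- blank0_c (a point): Centre of a brown board blank, 90 (x) x 130 (y) x 6 mm, 30 to 65 g; number 1 of four from the bottom of the stack on the tray's bed. At the start each lies 9 to 20 mm short of the long fence, 8 to 20 mm short of the end stop, and up to 0.06 rad askew.
- blank1_c (a point): Centre of a brown board blank, 90 (x) x 130 (y) x 6 mm, 30 to 65 g; number 2 of four from the bottom of the stack on the tray's bed. At the start each lies 9 to 20 mm short of the long fence, 8 to 20 mm short of the end stop, and up to 0.06 rad askew.
- blank2_c (a point): Centre of a brown board blank, 90 (x) x 130 (y) x 6 mm, 30 to 65 g; number 3 of four from the bottom of the stack on the tray's bed. At the start each lies 9 to 20 mm short of the long fence, 8 to 20 mm short of the end stop, and up to 0.06 rad askew.
- blank3_c (a point): Centre of a brown board blank, 90 (x) x 130 (y) x 6 mm, 30 to 65 g; number 4 of four from the bottom of the stack on the tray's bed. At the start each lies 9 to 20 mm short of the long fence, 8 to 20 mm short of the end stop, and up to 0.06 rad askew.
- weight: Bystander, not to be moved: small dark steel weight with a round grip on top, 48 mm across, 58 high.
- spool: Bystander, not to be moved: pale flanged thread spool standing up, 44 mm across, 54 high.
- rule: Bystander, not to be moved: flat steel rule, 30 x 300 x 5 mm, lying along the far side.
- mallet: Bystander, not to be moved: hammer lying on the left side, its handle towards its own -x.
- awl: Bystander, not to be moved: awl-like hand tool lying on the right side, its handle towards its own -x.
- jar: Bystander, not to be moved: closed jar, 56 mm across, 70 high.
- offcut: Bystander, not to be moved: strip of brown board, 50 x 160 x 6 mm, lying on the far right.
Not all that is in view belongs to the job. Leave any orange or purple look-alike of the part that bears blank3_c alone.

How it is judged:
By the outcome, as a careful person would: the job done as asked, in the order asked, and still so for the second after the job is handed in, while the arm keeps its last pose, push and grip.
It also fails if it takes over 72 s, if anything falls off the work surface, if the arm or the gripper's body presses on something with over 40 N, if the wrist force passes 120 N, or if a joint passes its speed limit or range.

## Working session

There is one attempt and no reset: what is moved stays moved. The work goes in short steps, each a Python script; the robot and the scene stay as the last script left them, time stands still between calls to the robot, and variables do not carry over. Pictures are saved under pics/ and viewed, and the job is handed in when it is done.

```bash
mkdir -p pics; python3 - <<'E'
from station import r
import cv2,numpy as np
for n in ("scene","top"):
    p,d=r.capture(n); cv2.imwrite(f"pics/{n}0.png",p); np.save(f"pics/{n}0.npy",d)
    i=r.camera_info(n); print(n,{k:(np.round(v,4).tolist() if k=="pose" else v) for k,v in i.items()})
print(r.get_time(),r.get_ee_pos(),r.get_orientation(),r.get_gripper_width())
E
```

```text
scene {'fx': 366.58596819672283, 'fy': 366.58596819672283, 'cx': 317.88988607265924, 'cy': 192.10793569800322, 'pose': [[-0.7908, -0.438, 0.4276, 0.9861], [0.612, -0.5506, 0.5677, 0.6123], [-0.0132, 0.7106, 0.7035, 0.8344], [0.0, 0.0, 0.0, 1.0]]}
top {'fx': 389.34337464298295, 'fy': 389.34337464298295, 'cx': 321.5215152791214, 'cy': 197.77178825185734, 'pose': [[-0.0617, 0.9741, -0.2175, 0.3231], [-0.9981, -0.0611, 0.0095, 0.0053], [-0.004, 0.2177, 0.976, 1.1284], [0.0, 0.0, 0.0, 1.0]]}
0.1 [0.27304363 0.58933903 0.22156213] [-1.22388238e-04  2.15171248e-01  9.76575957e-01 -8.47908949e-04] 0.08643630232553441
```

View pics/scene0.png

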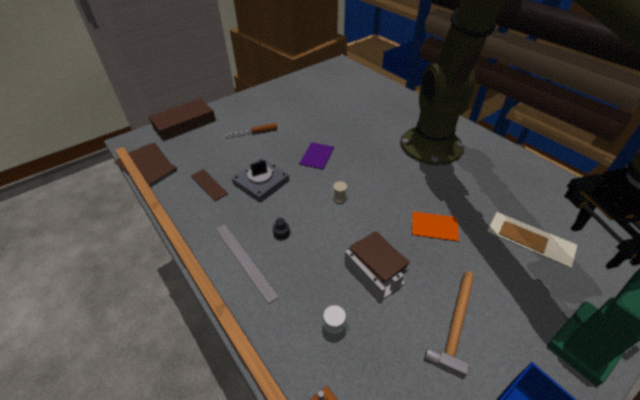

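View pics/top0.png

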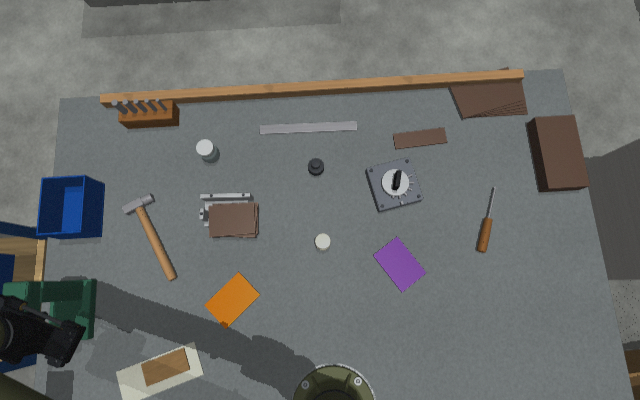

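```bash
python3 - <<'E'
import cv2
t=cv2.imread("pics/top0.png"); s=cv2.imread("pics/scene0.png")
f=lambda im,y,x,h,w,k:cv2.resize(im[y:y+h,x:x+w],None,fx=k,fy=k,interpolation=cv2.INTER_CUBIC)
cv2.imwrite("pics/c1.png",f(t,180,190,65,80,10))
cv2.imwrite("pics/c2.png",f(t,145,355,75,80,8))
cv2.imwrite("pics/c3.png",f(s,220,330,80,90,7))
cv2.imwrite("pics/c4.png",f(s,145,220,65,80,8))
E
```

```text
(no output)
```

View pics/c1.png

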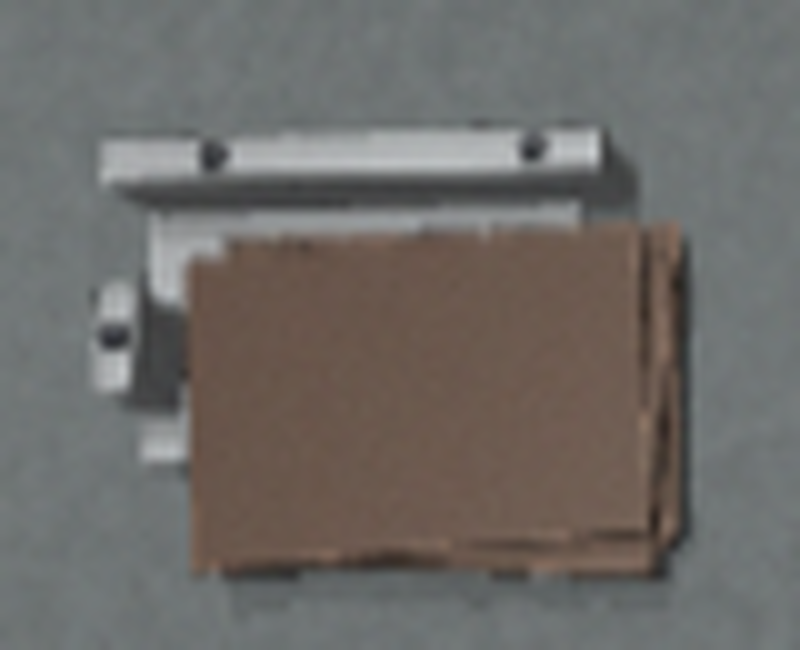

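View pics/c2.png

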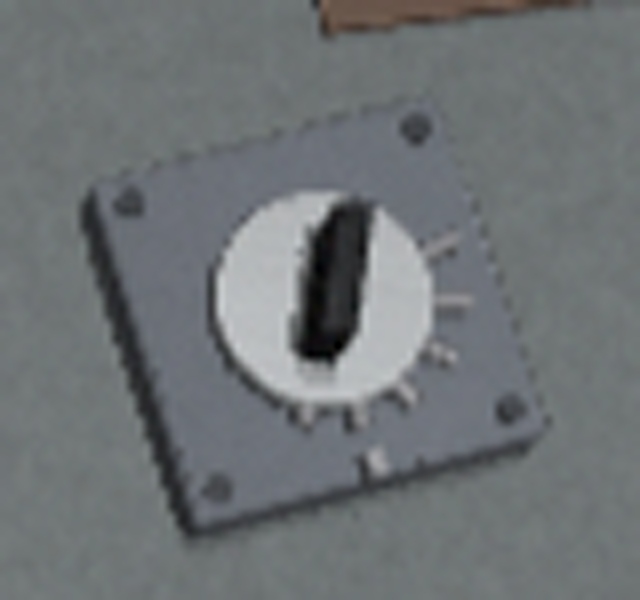

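View pics/c3.png

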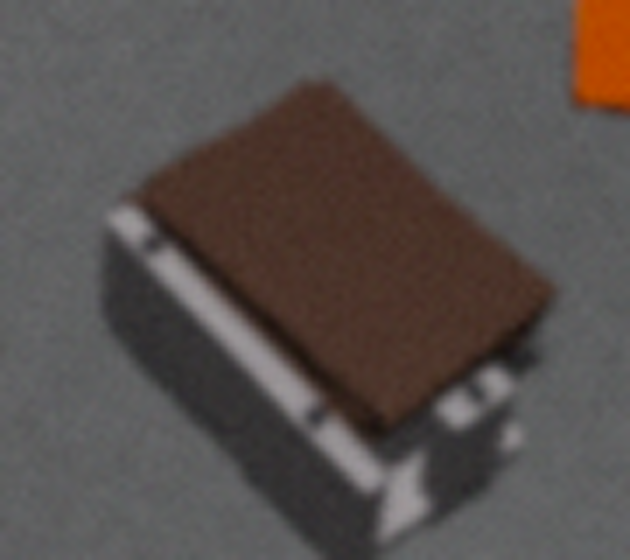

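View pics/c4.png

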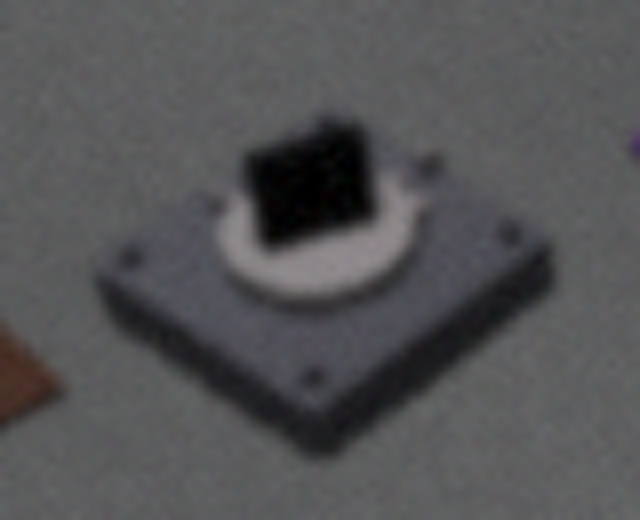

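```bash
cat > h.py <<'E'
import numpy as np,cv2
from station import r
INFO={n:r.camera_info(n) for n in("scene","top")}
def ray(n,u,v):
    i=INFO[n];P=np.array(i["pose"]);d=np.array([(u-i["cx"])/i["fx"],-(v-i["cy"])/i["fy"],-1.]);return P[:3,3],P[:3,:3]@d
def onz(n,u,v,z):
    o,d=ray(n,u,v);return o+d*(z-o[2])/d[2]
def proj(n,p):
    i=INFO[n];P=np.array(i["pose"]);q=(np.asarray(p)-P[:3,3])@P[:3,:3]
    return np.array([i["cx"]+i["fx"]*q[...,0]/-q[...,2],i["cy"]-i["fy"]*q[...,1]/-q[...,2]]).T
def tri(a,b):
    o1,d1=ray("top",*a);o2,d2=ray("scene",*b)
    t=np.linalg.lstsq(np.c_[d1,-d2],o2-o1,rcond=None)[0]
    p,q=o1+d1*t[0],o2+d2*t[1];return (p+q)/2,np.linalg.norm(p-q)
def cloud(n,d):
    v,u=np.mgrid[:400,:640];i=INFO[n];P=np.array(i["pose"])
    c=np.stack([(u-i["cx"])/i["fx"]*d,-(v-i["cy"])/i["fy"]*d,-d],-1);return c@P[:3,:3].T+P[:3,3]
E
python3 - <<'E'
from h import *
np.set_printoptions(precision=4,suppress=True)
f=lambda c,x,y,k:((c[0]+.5)/k-.5+x,(c[1]+.5)/k-.5+y)
T=lambda *c:f(c,190,180,10)
K=lambda *c:f(c,355,145,8)
S=lambda *c:f(c,330,220,7); Q=lambda *c:f(c,220,145,8)
print("fence holes tri",tri(T(213,153),S(315,412)),tri(T(533,148),S(150,242)))
print("stop hole",tri(T(113,336),S(477,390)))
print("fence corners z56",[onz("top",*T(*c),.056) for c in[(100,142),(602,128),(602,168),(100,180)]])
print("stop corners",[onz("top",*T(*c),.056) for c in[(100,283),(137,280),(133,390),(95,392)]])
print("knob corners z29 ",[onz("top",*K(*c),.029) for c in[(95,188),(425,97),(545,427),(190,530)]])
print("knob block screws tri",[tri(K(*a),Q(*b)) for a,b in[((415,128),(130,257)),((130,203),(313,377)),((218,488),(510,233)),((510,408),(430,165))]])
print("bar top",[onz("top",*K(*c),.084) for c in[(340,203),(372,203),(340,362),(300,355)]])
print("disc",onz("top",*K(325,297),.042),"finger",onz("top",*K(372,455),.041))
for n in("top",):
    d=np.load(f"pics/{n}0.npy");c=cloud(n,d)
    print("table z",c[250,300],"fence",c[195,225],"stack",c[218,230],"stackR",c[215,256],"block",c[165,385])
print("top blank corners z42",[onz("top",*T(*c),.042) for c in[(190,258),(640,228),(650,530),(195,570)]])
E
```

```text
fence holes tri (array([0.5893, 0.3066, 0.0583]), np.float64(0.0009292696070999079)) (array([0.5856, 0.2166, 0.0563]), np.float64(0.0006790016093507969))
stop hole (array([0.5385, 0.3348, 0.0577]), np.float64(0.0010800106667209382))
fence corners z56 [array([0.5954, 0.3389, 0.056 ]), array([0.5905, 0.1968, 0.056 ]), array([0.5789, 0.197 , 0.056 ]), array([0.5843, 0.3388, 0.056 ])]
stop corners [array([0.5546, 0.3386, 0.056 ]), array([0.5548, 0.3282, 0.056 ]), array([0.5235, 0.3292, 0.056 ]), array([0.5236, 0.3398, 0.056 ])]
knob corners z29  [array([ 0.6492, -0.1428,  0.029 ]), array([ 0.6765, -0.2677,  0.029 ]), array([ 0.5493, -0.2972,  0.029 ]), array([ 0.5196, -0.1657,  0.029 ])]
knob block screws tri [(array([ 0.6639, -0.2619,  0.0297]), np.float64(0.0016575467805917754)), (array([ 0.6417, -0.1545,  0.0301]), np.float64(0.0015972778787455722)), (array([ 0.5337, -0.1767,  0.0297]), np.float64(0.0011493177534440363)), (array([ 0.5413, -0.2701,  0.0178]), np.float64(0.04888545212254613))]
bar top [array([ 0.6221, -0.2202,  0.084 ]), array([ 0.6214, -0.2313,  0.084 ]), array([ 0.5652, -0.2143,  0.084 ]), array([ 0.5686, -0.2008,  0.084 ])]
disc [ 0.5993 -0.2202  0.042 ] finger [ 0.5405 -0.2312  0.041 ]
table z [ 0.4245  0.0658 -0.0006] fence [0.5872 0.2669 0.056 ] stack [0.5227 0.2565 0.0431] stackR [0.5283 0.1842 0.0348] block [ 0.6542 -0.1976  0.0321]
top blank corners z42 [array([0.5633, 0.3174, 0.042 ]), array([0.564 , 0.1891, 0.042 ]), array([0.4772, 0.1883, 0.042 ]), array([0.4739, 0.3159, 0.042 ])]
```

```bash
cat >> h.py <<'E'
def box(o,yaw,x0,x1,y0,y1,z):
    c,s=np.cos(yaw),np.sin(yaw)
    return np.array([[o[0]+c*x-s*y,o[1]+s*x+c*y,z] for x,y in[(x0,y0),(x1,y0),(x1,y1),(x0,y1)]])
def draw(n,im,off,k,boxes,name):
    x,y,w,h=off
    c=cv2.resize(im[y:y+h,x:x+w],None,fx=k,fy=k,interpolation=cv2.INTER_CUBIC)
    for b,col in boxes:
        p=(proj(n,b)-[x,y]+.5)*k-.5
        cv2.polylines(c,[np.round(p*16).astype(np.int32)],True,col,1,cv2.LINE_AA,4)
    cv2.imwrite(name,c)
TR=(.5363,.2634);TY=-.035
HD=(.5988,-.2188);HY=.21
def tray_boxes():
    return [(box(TR,TY,45,57,-65,77,56)/1,0)] 
def model():
    m=1e-3;g=(0,255,0);y=(0,255,255)
    B=[(box(TR,TY,45*m,57*m,-65*m,77*m,.056),g),(box(TR,TY,-15*m,15*m,65*m,77*m,.056),g),(box(TR,TY,-32*m,32*m,-52*m,52*m,.018),y)]
    H=[(box(HD,HY,-.0675,.0675,-.0675,.0675,.029),g),(box(HD,HY,-.0675,-.0575,-.003,.003,.041),y)]
    return B,H
def bar(a):
    return (box(HD,HY-a,-.025,.025,-.007,.007,.084),(0,0,255))
E
python3 - <<'E'
from h import *
t=cv2.imread("pics/top0.png"); s=cv2.imread("pics/scene0.png")
B,H=model();H=H+[bar(.436)]
draw("top",t,(190,180,80,65),8,B,"pics/o1.png")
draw("top",t,(355,145,80,75),8,H,"pics/o2.png")
draw("scene",s,(330,220,90,80),7,B,"pics/o3.png")
draw("scene",s,(220,145,80,65),8,H,"pics/o4.png")
a=[cv2.imread(f"pics/o{i}.png") for i in(1,2,3,4)]
a=[cv2.resize(cv2.copyMakeBorder(x,0,600-x.shape[0],0,640-x.shape[1],cv2.BORDER_CONSTANT),(400,375)) if 0 else x for x in a]
d=np.load("pics/top0.npy");c=cloud("top",d)
w=c[145:220,355:435].reshape(-1,3)
b=w[w[:,2]>.07];print(len(b),b.mean(0),cv2.minAreaRect((b[:,:2]*1e3).astype(np.float32)))
k=w[(w[:,2]>.02)&(w[:,2]<.037)];print(cv2.minAreaRect((k[:,:2]*1e3).astype(np.float32)),k.mean(0))
E
```

```text
127 [ 0.54316914 -0.17399479  0.28948615] ((465.92401123046875, -120.13519287109375), (29.169923782348633, 379.0413513183594), 53.10868453979492)
((599.3773803710938, -219.59295654296875), (135.653076171875, 136.280517578125), 11.41218376159668) [ 0.59582811 -0.21544665  0.03075661]
```

View pics/o1.png

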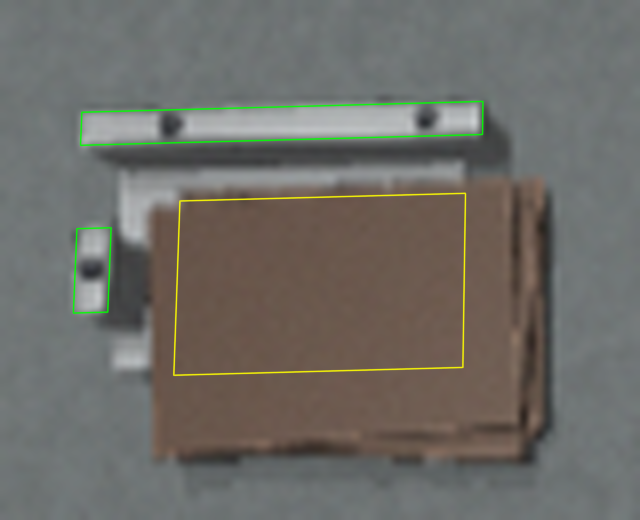

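View pics/o2.png

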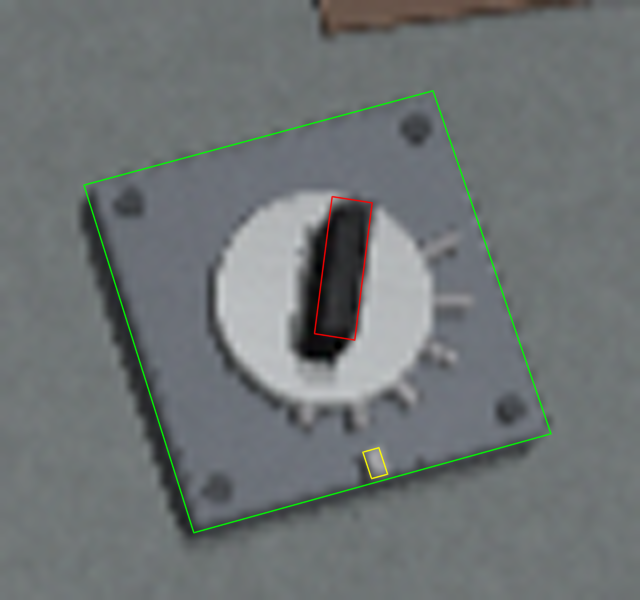

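View pics/o3.png

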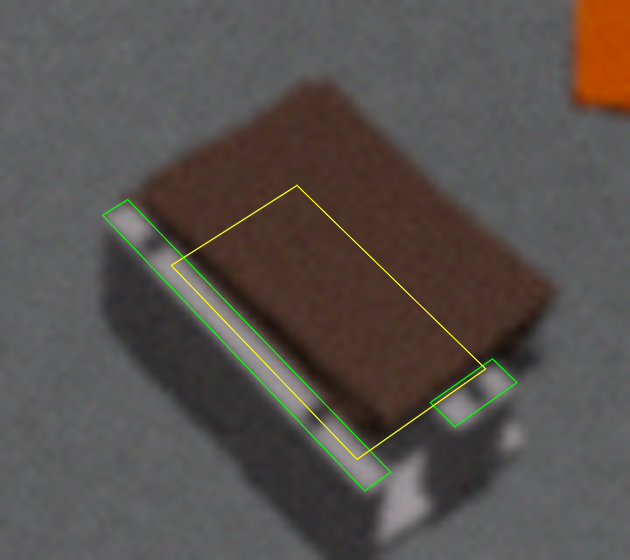

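View pics/o4.png

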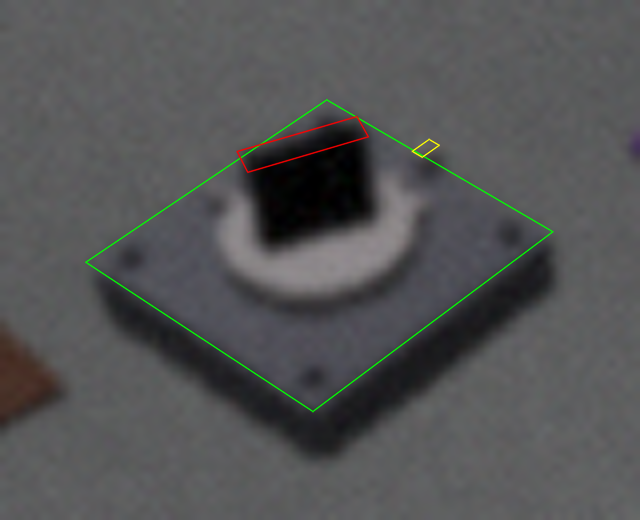

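```bash
cat >> h.py <<'E'
from scipy.spatial.transform import Rotation as Rn
def down(phi):
    c,s=np.cos(phi),np.sin(phi)
    q=Rn.from_matrix(np.array([[-s,c,0],[c,s,0],[0,0,-1]])).as_quat();return np.array([q[3],*q[:3]])
def tw(x,y,z):
    c,s=np.cos(TY),np.sin(TY);return np.array([TR[0]+c*x-s*y,TR[1]+s*x+c*y,z])
def wt(p):
    c,s=np.cos(TY),np.sin(TY);d=np.array(p[:2])-TR;return np.array([c*d[0]+s*d[1],-s*d[0]+c*d[1],p[2]])
def st(l):
    print(l,"t%.2f"%r.get_time(),"tray mm",np.round(wt(r.get_ee_pos())*1e3,1),"F",np.round(r.get_wrist_force(),1))
def snap(tag):
    for n in("scene","top"):
        p,d=r.capture(n);cv2.imwrite(f"pics/{n}_{tag}.png",p);np.save(f"pics/{n}_{tag}.npy",d)
E
python3 - <<'E'
from h import *
print("q",[ (round(f,2),np.round(r.solve_ik(tw(-.105,-.008,.15),down(f)),2)) for f in(TY+np.pi/2,TY-np.pi/2)])
print([ (round(f,2),np.round(r.solve_ik(tw(0,-.125,.15),down(f)),2)) for f in(TY,TY+np.pi)])
print([ (round(f,2),np.round(r.solve_ik([HD[0],HD[1],.15],down(f)),2)) for f in(HY-.436+np.pi/2,HY-.436-np.pi/2)])
E
```

```text
q [(1.54, array([-0.68,  0.06,  0.09,  1.91, -0.01,  1.17,  0.95])), (-1.61, array([-0.94,  0.05,  0.36,  1.92, -0.02,  1.17, -2.18]))]
[(-0.04, array([-0.66,  0.16,  0.39,  1.81, -0.06,  1.18, -0.28])), (3.11, array([ 0.69,  0.37, -1.17,  1.77,  0.36,  1.25,  2.53]))]
[(1.34, array([-0.34,  0.43,  0.84,  1.6 , -0.34,  1.26,  1.91])), (-1.8, array([-0.35,  0.44,  0.85,  1.6 , -0.34,  1.26, -1.23]))]
```

```bash
python3 - <<'E'
from h import *
q=down(TY+np.pi/2)
r.move_pose(tw(-.105,-.008,.13),q); st("above")
print(r.move_straight(tw(-.105,-.008,.012),vel=.12,force_limit=8)); st("down")
print(r.move_straight(tw(-.075,-.008,.012),vel=.08,force_limit=8)); st("near")
print(r.move_straight(tw(-.048,-.008,.012),vel=.03,force_limit=8)); st("push")
snap("x1")
E
```

```text
above t1.51 tray mm [-105.1   -6.6  130.4] F [-0.3  0.2  0.7]
False
down t2.64 tray mm [-104.4   -7.6   12.7] F [0.3 0.  0.9]
False
near t3.17 tray mm [-74.7  -8.2  11.9] F [-0.3 -0.5  0.7]
True
push t3.84 tray mm [-56.1  -8.2  11.3] F [ 1.4 -0.7 -0.1]
```

```bash
python3 - <<'E'
from h import *
B,H=model()
B=B[:2]+[(box(TR,TY,-.045,.045,-.065,.065,.042),(255,255,0))]
draw("top",cv2.imread("pics/top_x1.png"),(190,170,80,70),8,B,"pics/p1.png")
draw("scene",cv2.imread("pics/scene_x1.png"),(330,215,90,80),7,B,"pics/p2.png")
E
```

```text
(no output)
```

View pics/p1.png

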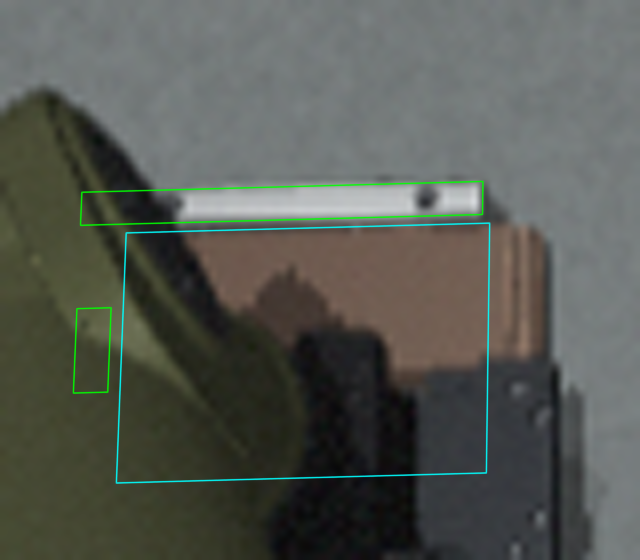

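View pics/p2.png

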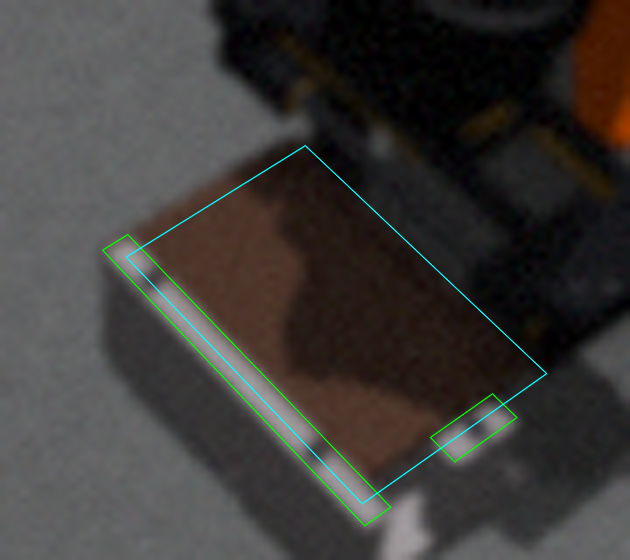

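```bash
python3 - <<'E'
from h import *
r.move_straight(tw(-.075,-.008,.012),vel=.06); 
r.move_straight(tw(-.095,-.008,.10),vel=.2); st("up")
r.gripper_to(.04,20); print(r.get_gripper_width())
q=down(TY)
r.move_pose(tw(0,-.125,.12),q); st("above")
print(r.move_straight(tw(0,-.125,.012),vel=.12,force_limit=8)); st("down")
print(r.move_straight(tw(0,-.102,.012),vel=.08,force_limit=8)); st("near")
print(r.move_straight(tw(0,-.068,.012),vel=.03,force_limit=10)); st("push")
snap("y1")
B,H=model()
B=B[:2]+[(box(TR,TY,-.045,.045,-.065,.065,.042),(255,255,0))]
draw("top",cv2.imread("pics/top_y1.png"),(190,170,80,70),8,B,"pics/p3.png")
draw("scene",cv2.imread("pics/scene_y1.png"),(330,215,90,80),7,B,"pics/p4.png")
E
```

```text
up t4.99 tray mm [-95.   -8.3  99.5] F [-0.4  0.1  0. ]
0.040438661534098135
above t7.16 tray mm [  -0.4 -124.3  119.9] F [-0.6  0.1 -0.7]
False
down t8.21 tray mm [   0.7 -124.8   12.7] F [ 0.2 -0.9  0. ]
False
near t8.64 tray mm [-1.00e-01 -1.01e+02  1.21e+01] F [ 0.1 -0.8  0.6]
True
push t9.51 tray mm [ -0.3 -76.8  11.5] F [0.4 0.1 0.6]
```

View pics/p3.png

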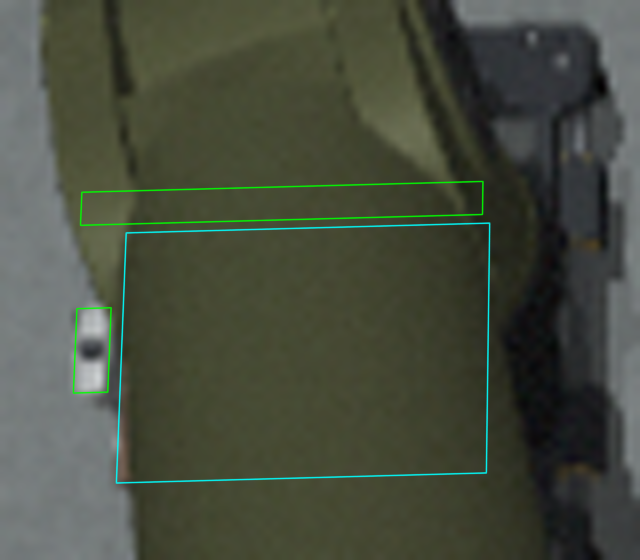

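View pics/p4.png

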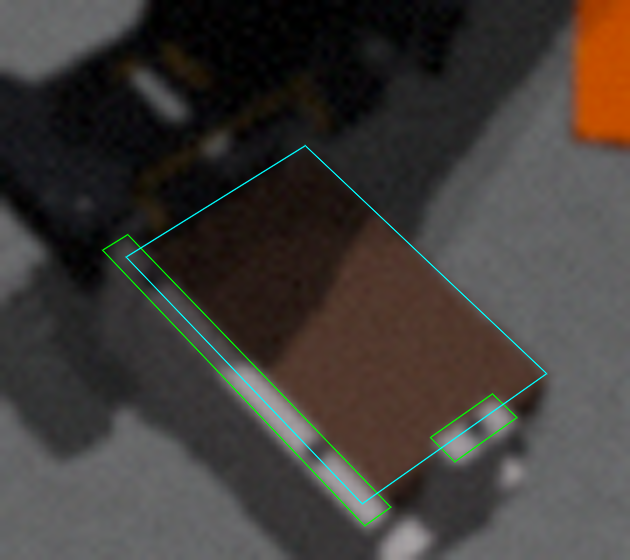

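```bash
python3 - <<'E'
from h import *
print(r.move_straight(tw(0,-.068,.012),vel=.015,force_limit=15)); st("push y2")
r.move_straight(tw(0,-.095,.012),vel=.08)
r.move_straight(tw(0,-.115,.10),vel=.2)
r.gripper_to(.086)
q=down(TY+np.pi/2)
r.move_pose(tw(-.095,0,.10),q)
r.move_straight(tw(-.09,0,.012),vel=.12,force_limit=8); st("down")
r.move_straight(tw(-.062,0,.012),vel=.08,force_limit=8); st("near")
print(r.move_straight(tw(-.048,0,.012),vel=.02,force_limit=12)); st("push x2")
print(r.move_straight(tw(-.048,0,.012),vel=.02,force_limit=15)); st("push x3")
r.move_straight(tw(-.075,0,.012),vel=.08)
r.move_straight(tw(-.09,0,.10),vel=.2)
r.gripper_to(.04)
r.move_pose(tw(0,-.115,.10),down(TY))
r.move_straight(tw(0,-.105,.012),vel=.12,force_limit=8)
r.move_straight(tw(0,-.082,.012),vel=.08,force_limit=8); st("near")
print(r.move_straight(tw(0,-.068,.012),vel=.02,force_limit=12)); st("push y3")
print(r.move_straight(tw(0,-.068,.012),vel=.02,force_limit=15)); st("push y4")
r.move_straight(tw(0,-.095,.012),vel=.08)
r.move_straight(tw(-.03,-.18,.16),vel=.25)
r.move_pose([.45,-.12,.2],down(0)); st("away")
snap("s1")
B,H=model()
B=B[:2]+[(box(TR,TY,-.045,.045,-.065,.065,.042),(255,255,0))]
draw("top",cv2.imread("pics/top_s1.png"),(190,170,80,70),8,B,"pics/p5.png")
draw("scene",cv2.imread("pics/scene_s1.png"),(330,215,90,80),7,B,"pics/p6.png")
draw("top",cv2.imread("pics/top_s1.png"),(190,170,80,70),8,[],"pics/p7.png")
E
```

```text
True
push y2 t10.12 tray mm [ -1.2 -77.1  10.6] F [-0.3 -0.4  0.1]
down t14.14 tray mm [-89.5   0.3  12.6] F [ 0.1  0.4 -0. ]
near t14.64 tray mm [-61.7  -0.2  12. ] F [-0.4 -1.1  0.3]
True
push x2 t15.15 tray mm [-56.2  -0.1  11.3] F [0.3 0.2 0.4]
True
push x3 t15.49 tray mm [-56.4  -0.5  10.4] F [-0.4 -0.7  1. ]
near t19.95 tray mm [ -0.  -81.   12.2] F [ 0.7 -0.1 -0.1]
True
push y3 t20.46 tray mm [ -0.3 -76.8  11.5] F [-0.3  0.1 -0.6]
True
push y4 t20.82 tray mm [ -1.1 -77.1  10.8] F [ 0.8  0.2 -0.6]
away t22.91 tray mm [ -72.6 -384.2  199.1] F [0.5 0.7 0.2]
```

View pics/p5.png

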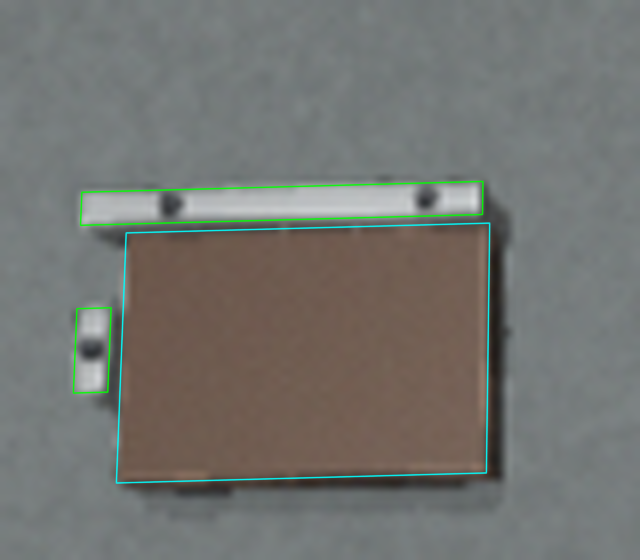

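View pics/p6.png

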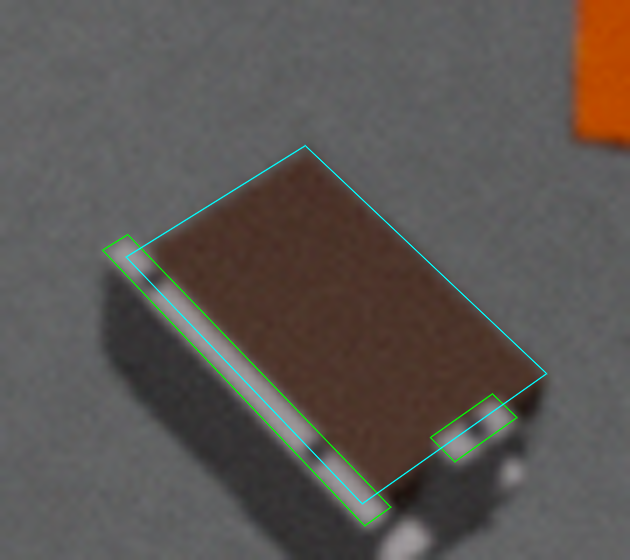

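View pics/p7.png

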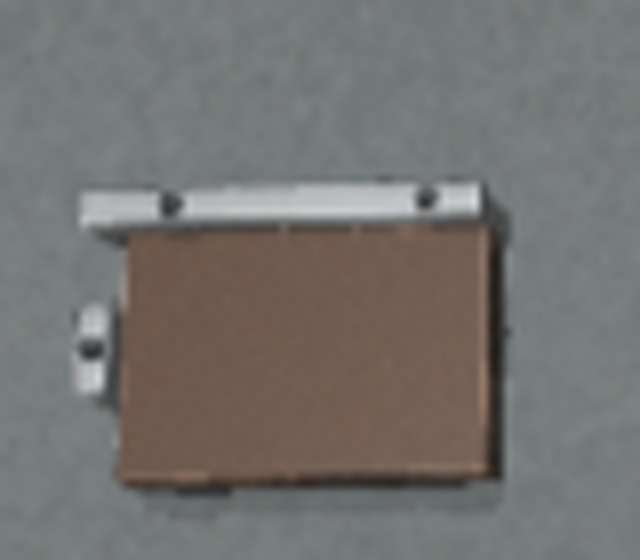

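```bash
python3 - <<'E'
from h import *
C=np.array([.599,-.2192]);phi=.205-.436-np.pi/2
r.gripper_to(.05,10)
r.move_pose([*C,.13],down(phi)); print(r.get_time(),np.round(r.get_joint_positions(),3))
print(r.move_straight([*C,.0475],vel=.1,force_limit=8),r.get_ee_pos(),r.get_wrist_force())
r.gripper_to(.0,10)
print(r.get_time(),r.get_gripper_width(),r.get_wrist_force(),r.get_torque(),r.get_ee_pos())
snap("k1")
HDs=[(box(C,.205,-.0675,.0675,-.0675,.0675,.029),(0,255,0))]
draw("top",cv2.imread("pics/top_k1.png"),(355,145,80,75),8,HDs,"pics/k1.png")
draw("scene",cv2.imread("pics/scene_k1.png"),(210,115,90,95),6,HDs,"pics/k2.png")
E
```

```text
24.8333 [-0.24   0.416  0.703  1.621 -0.283  1.21  -1.279]
False [ 0.59957361 -0.21955242  0.04821661] [-0.0823066  -0.58763728  0.12843296]
26.5083 0.01341237484144448 [ 0.15291245 -1.70050971 -0.2267117 ] [-0.39769009  0.22681446  0.00287191] [ 0.59882214 -0.21998656  0.04756257]
```

View pics/k1.png

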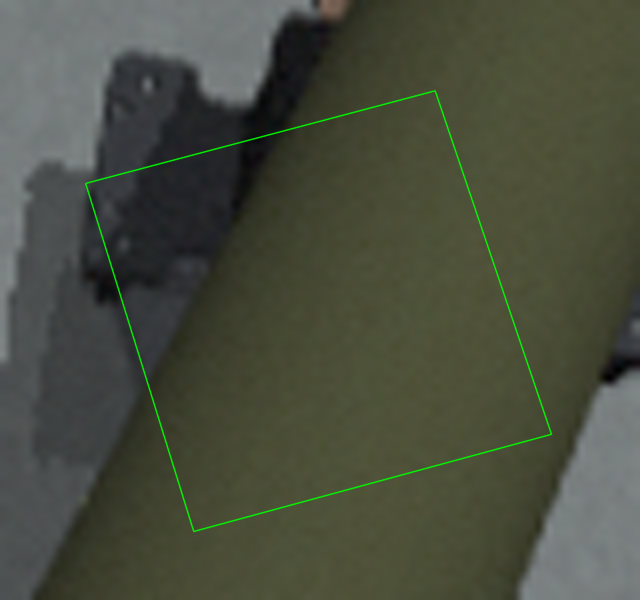

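View pics/k2.png

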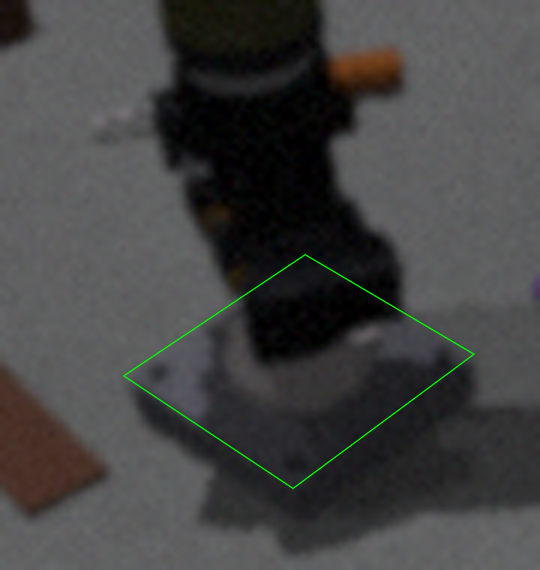

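```bash
cat >> h.py <<'E'
def yaw():
    w,x,y,z=r.get_orientation();R=Rn.from_quat([x,y,z,w]).as_matrix();return np.arctan2(R[1,1],R[0,1])
def ks(l):
    print(l,"t%.2f"%r.get_time(),"yaw %.3f"%yaw(),"knob~%.3f"%(.205-np.pi/2-yaw()),"F",np.round(r.get_wrist_force(),1),"Mz %.3f"%r.get_torque()[2],"w %.4f"%r.get_gripper_width(),"p",np.round(r.get_ee_pos()*1e3,1))
E
python3 - <<'E'
from h import *
r.gripper_to(0,40); r.dwell(.2); ks("grip40")
q0=np.array(r.get_joint_positions())
for d in(.11,.22,.33,.436):
    q=q0.copy();q[6]+=d;r.move_joints(q);r.dwell(.1);ks(d)
E
```

```text
grip40 t27.02 yaw -1.802 knob~0.436 F [ 0.3 -4.9 -1.3] Mz -0.062 w 0.0138 p [ 598.8 -220.    47.6]
0.11 t27.38 yaw -1.695 knob~0.329 F [ 0.  -2.5 -0.2] Mz -0.179 w 0.0137 p [ 598.8 -220.    47.6]
0.22 t27.73 yaw -1.585 knob~0.219 F [-0.8 -3.9  0.1] Mz 0.035 w 0.0135 p [ 598.8 -220.    47.6]
0.33 t28.07 yaw -1.475 knob~0.109 F [-0.8 -3.4 -0.1] Mz 0.166 w 0.0139 p [ 598.9 -220.    47.6]
0.436 t28.43 yaw -1.370 knob~0.004 F [-0.5 -3.9  0.1] Mz -0.055 w 0.0140 p [ 598.9 -220.1   47.6]
```

```bash
python3 - <<'E'
from h import *
q0=np.array(r.get_joint_positions())
for d in(.015,.03,.045):
    q=q0.copy();q[6]+=d;r.move_joints(q);r.dwell(.1);ks(d)
    if abs(r.get_torque()[2])>.35: break
r.move_joints(q0);r.dwell(.15);ks("home")
E
```

```text
0.015 t28.77 yaw -1.355 knob~-0.011 F [ 0.3 -3.7 -0.3] Mz -0.068 w 0.0137 p [ 598.9 -220.1   47.6]
0.03 t29.12 yaw -1.340 knob~-0.026 F [-0.  -3.5 -0.4] Mz -0.049 w 0.0136 p [ 598.8 -220.    47.6]
0.045 t29.48 yaw -1.325 knob~-0.040 F [-0.5 -3.   0.1] Mz -0.479 w 0.0139 p [ 598.9 -220.1   47.6]
home t29.88 yaw -1.368 knob~0.003 F [ 0.1 -4.5  0. ] Mz 0.046 w 0.0138 p [ 598.9 -220.    47.6]
```

```bash
python3 - <<'E'
from h import *
q0=np.array(r.get_joint_positions())
for d in(.22,.436,.655,.873,1.09,1.309):
    q=q0.copy();q[6]-=d;r.move_joints(q);r.dwell(.15);ks(d)
r.dwell(.5);ks("end");snap("k3")
H=[(box((.599,-.2192),.205,-.0675,.0675,-.0675,.0675,.029),(0,255,0))]
draw("top",cv2.imread("pics/top_k3.png"),(355,145,80,75),8,H,"pics/k3.png")
draw("scene",cv2.imread("pics/scene_k3.png"),(210,115,90,95),6,[],"pics/k4.png")
E
```

```text
0.22 t30.35 yaw -1.586 knob~0.220 F [ 0.3 -3.9 -0.8] Mz 0.041 w 0.0140 p [ 598.8 -220.    47.6]
0.436 t30.82 yaw -1.802 knob~0.436 F [-0.8 -3.6  0.7] Mz 0.058 w 0.0142 p [ 598.8 -220.    47.6]
0.655 t31.30 yaw -2.021 knob~0.655 F [-0.2 -3.2 -0.1] Mz 0.049 w 0.0136 p [ 598.8 -220.    47.6]
0.873 t31.77 yaw -2.239 knob~0.873 F [-0.2 -3.  -0.7] Mz 0.007 w 0.0134 p [ 598.9 -219.9   47.6]
1.09 t32.25 yaw -2.455 knob~1.090 F [-0.6 -2.6  0.6] Mz -0.005 w 0.0136 p [ 598.9 -219.9   47.6]
1.309 t32.73 yaw -2.675 knob~1.309 F [-0.7 -1.6  1.1] Mz 0.098 w 0.0140 p [ 598.9 -219.9   47.6]
end t33.23 yaw -2.677 knob~1.311 F [-0.3 -2.2  0. ] Mz 0.018 w 0.0139 p [ 598.9 -219.9   47.5]
```

View pics/k3.png

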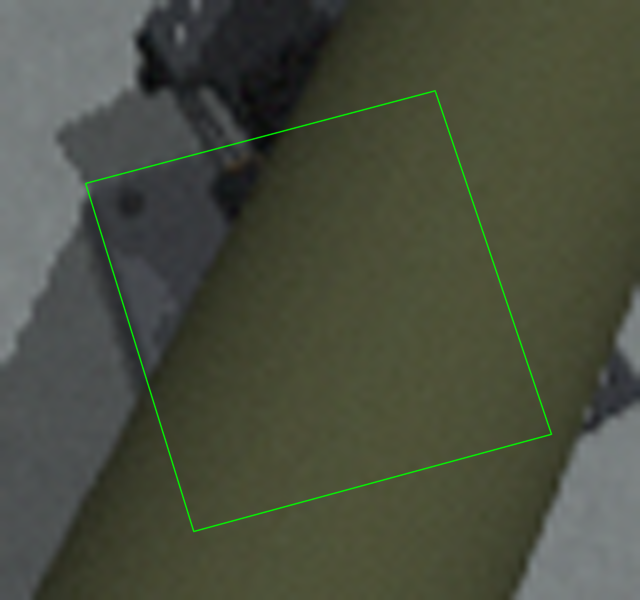

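View pics/k4.png

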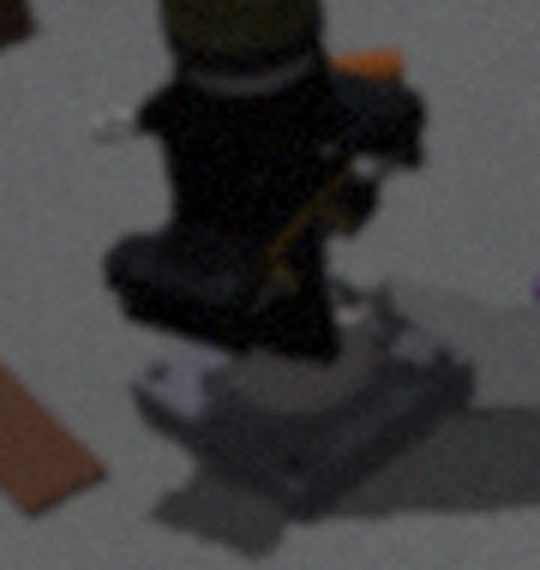

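View pics/top_k3.png

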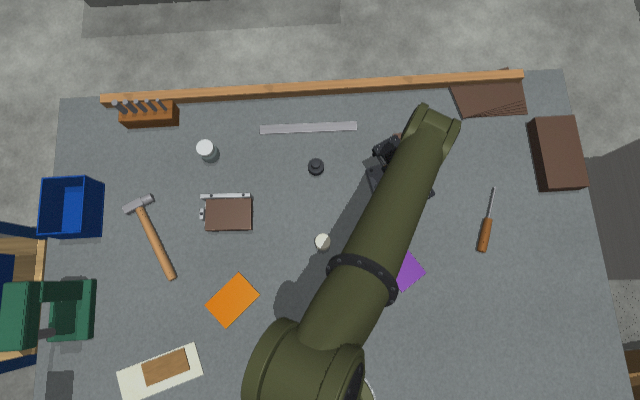

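View pics/scene_k3.png

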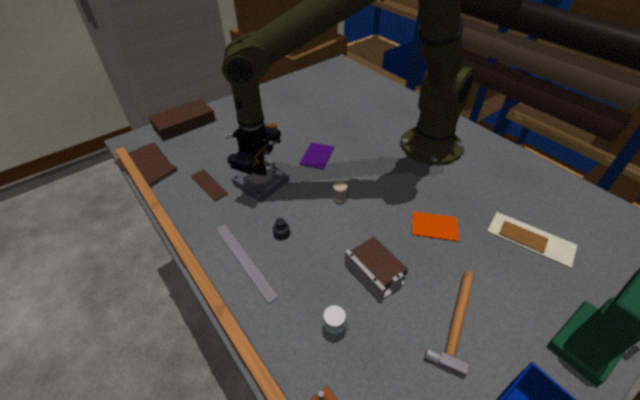

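```bash
python3 - <<'E'
from h import *
ks("final"); r.sign_off()
E
```

```text
final t33.33 yaw -2.677 knob~1.311 F [-0.7 -1.3 -0.3] Mz 0.023 w 0.0136 p [ 598.9 -219.9   47.6]
the job is handed in; nothing more can be done
```

I squared the blanks, set the knob to the third stop, and handed the job in at about 33 s of the 72 s, with the knob still gripped. No verdict is reported, so this is how my own checks came out.

- **Blanks:** I pushed the stack against the fence and the end stop in turn, two rounds, stopping each push at 8 to 15 N. Repeat pushes stopped within about 0.3 mm of each other. The final pictures show the stack lying square on the projected flush outline, to about 1 mm. The y pushes stopped about 0.6 mm earlier than the x pushes implied, which is within my error in locating the tray.
- **Knob:** It started at the first stop. I turned it anticlockwise to home and confirmed home by pressing lightly on the hard end stop: the torque rose sharply about 0.03 to 0.04 rad behind home. From there I turned it three clicks clockwise in half-click steps.
- **Final state:** The knob angle, taken from the tool, is 1.311 rad against 1.309 for the third stop. The torque is near zero, and the gripper width is about 14 mm, which matches the bar, so it has not slipped. The arm hid the stop screws in the last pictures, so the third stop rests on angle, torque and grip width rather than on seeing the screw face the finger.
- **Other objects:** The bystanders look unmoved in the final pictures.

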